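# Fit the temperature probe and set the vacuum valve

## Robot

A 6-joint arm with a two-finger parallel gripper is mounted at the origin on the work surface. World frame = base frame: x ahead of the robot, y to its left, z up, the work surface at z = 0. Lengths are in m, angles in degrees, forces in N, time in s.
With the tool pointing down it reaches from about 0.4 to 0.825 m from the base axis. Payload 7 kg.
Tool frame: the origin (TCP) lies between the finger pads; the fingertips stand 19 mm ahead of it and the grasp point (between the pads) is the TCP (r.finger_overhang is the distance from the TCP to the fingertips, in m); z points along the fingers, y is the direction in which the jaws open and shut (so a half turn about z gives the same grasp; the last joint's range is limited). The gripper opens to 88 mm and grips with 3 to 60 N. Pads are 19 mm wide; open, the fingers measure 130 mm over their backs; the gripper's body (78 mm by 193 mm) begins 47 mm behind the grasp point.
Start: joints at [-53.852, 20.546, 0.682, 0, -70.136, -16.507], TCP at [0.227, -0.636, 0.246] pointing down, gripper open.
Joint ranges: [-176.03, 176.03], [-82.01, 121.73], [-58.28, 71.71], [-173.87, 95.51], [-174.79, -0.11], [-173.66, 173.66]. Speed limits (degrees/s): [136.94, 136.94, 172.46, 180, 180, 180].

## Interface

Orientations are given as [roll, pitch, yaw] about the fixed x, y, z axes, in that order (R = Rz(yaw) Ry(pitch) Rx(roll)).
In Python, from plant import r, optics gives the robot as it stands. The module is installed in compiled form; this text tells all that it offers.
- The arm moves only by the tool step_arm, never from a script. Its argument "increments" is a list of rows, each an object of numbers: "tx", "ty", "tz": the shift along the world's x, y, z in mm; "ax", "ay", "az": the turn, a rotation vector about the world's x, y, z in degrees; "claw": the gripper command: -1 is shut, 1 is fully open, values between are in proportion. In form: [{"tx": .., "ty": .., "tz": .., "ax": .., "ay": .., "az": .., "claw": ..}, ...]. A call has 1 to 12 rows; each row shifts and turns the commanded pose from where the row before left it; what a row does not reach is not made up. A row lasts 1/10 s, in which the tool goes at most 50 mm and 8.59 degrees, less where a joint would pass 70% of its speed; a pose out of reach is approached as far as the arm can. A call with a gripper value outside its range is refused whole. The fingers move at their own pace and stop on an object; "newtons" is the grip in N (left out, the last holds). Time passes only in rows, so rows that do not move let the fingers close. It gives the time, the measured TCP pose, the force and the opening at its end, in the units of the state.
- r.get_state(): the state, without advancing time (a new reading comes with each control period).
- optics.capture(name): name is "side" or "top" or "wrist"; returns a dict with "image" (420x560x3 uint8, blue, green, red), "depth" (420x560 float32, m along the optical axis (not along the pixel's ray), 0 where there is no reading), "fx", "fy", "cx", "cy" (pixels), "R" (3x3) and "t" (3): a world point X has camera coordinates R X + t. Camera axes: x right, y down, z forward; pixel columns grow to the right and rows downward; lengths in m; the calibration is good to about 2 mm. A picture is of the moment at which its call begins.
- r.close_job(): hands the job in, once; it reports no verdict.
The state is a dict: "time_s": time; "joints": joint angles; "qd": joint speeds; "joint_torque": joint torques, N m; "tcp_pos": TCP position; "eef_rot": TCP orientation; "contact_force": force on the tool from outside, world axes, zero at the start; "moment": the same for the moment, N m; "gripper_width": finger opening in m.
Only numpy, scipy, OpenCV 4.12 (cv2) and the standard library are available. Lean on these libraries where they do the work, as an engineer would, in place of code of your own. Each camera call takes 0.05 s, during which the arm holds its last target. There are 200 camera calls.

## Task

Get the round vacuum vessel ready for a run: lift the temperature probe out of its slanted holder, stand it upright in the tall cup on the vessel's lid, fully home so that its collar rests on the cup's rim, and let go of it. Only then turn the T-handled valve on the lid counter-clockwise to half open, so that the handle stands at 45 degrees to the pipe. Leave the asphalt cores and the wash bottle where they are.

Things in the scene. Friction and masses are not known exactly. Their poses are not given: they have to be found in the camera images.
- vessel: Fixed round aluminium vacuum vessel on the bench, 224 mm across, flat lid at 80 mm height. Origin at the centre of its underside, z up. On the lid stand the probe cup (70 mm from the centre along +y) and the valve (65 mm from the centre along -y), whose pipe runs outward along -y to a ribbed hose end 135 mm from the centre.
- cup_rim (a point): Centre of the mouth of the tall round steel cup on the vessel's lid: outside 36 mm across, rising 85 mm above the lid (rim 165 mm above the bench), bore 17 mm wide and 80 mm deep. Its z axis points up.
- valve (a joint): Opening angle of the valve (rad): 0 = shut, T-handle across the pipe (along the vessel's x axis); 1.571 = fully open, T-handle in line with the pipe; half open = 0.785. Grows counter-clockwise seen from above, with stops at both ends; stiff, stays where it is left. It starts shut or a few degrees off shut.
- valve_grip (a point): On the valve's vertical axis, 144 mm above the bench, within the steel T-handle, a level bar 70 mm long, 14 mm thick and 26 mm tall (127 to 153 mm above the bench), centred on the axis. The x axis runs along the bar, turning with it; z is up. Under the bar is a brass valve body, 34 x 44 mm, its top at 114 mm.
- holder: Fixed grey slanted probe holder: base plate 130 x 90 x 14 mm and a short black tube (32 mm outside, 16 mm bore, 60 mm long, open ends) between two cheek plates 46 mm wide in all. The tube leans 35 degrees from vertical towards the holder's -x side (roughly towards the robot); its upper rim is centred at (-20, 0, 100) mm. Origin at the centre of the underside, z up.
- probe: Loose temperature probe, 155 mm long, 130 g: steel stem 12 mm thick, 75 mm long, with a tapered tip, then a steel collar 32 mm across, 10 mm thick, then a flat-sided grey handle 70 mm long, 30 mm along x and 22 mm along y. Origin at the stem's tip, z from tip to handle. It starts with its stem in the holder's tube, collar on the tube's rim, leaning 35 to 40 degrees.
- probe_collar (a point): On the probe's axis at the underside of the collar, 75 mm from the tip; it meets the cup's rim when the probe is fully home. Axes as the probe.
- probe_grip (a point): On the probe's axis within the handle, 128 mm from the tip, a good point to grip across the 22 mm width (handle spans 85 to 155 mm from the tip). Axes as the probe.
- core_a: Loose asphalt core, dark cylinder 100 mm across, 63 mm tall, standing on the bench; origin at the centre of its underside. Not to be moved.
- core_b: A second asphalt core, the same as core_a. Not to be moved.
- wash_bottle: Loose white wash bottle, 68 mm across, about 200 mm tall with its bent spout; origin at the centre of its underside. Not to be moved.
Not all that is in view belongs to the job. Of the things like the probe, leave any that is pink; of the rest the larger one is meant.

How it is judged (in metres and radians):
On the way:
1. the probe stands fully home and upright in the cup, let go, while the valve is still shut or nearly so (under 0.35 rad) (horizontal distance between probe_collar and cup_rim below 0.006 m and z of probe_collar in the frame of cup_rim between -0.004 and 0.004 m and angle between probe's own z axis and vertical below 0.07 rad and contact force between the fingers and probe below 0.1 N and linear speed of probe below 0.02 m/s and value of joint valve below 0.35 rad), for 0.2 s.
At the end, for the whole second after the job is handed in: The probe stands in the cup, released and at rest: collar within 4 mm of the rim in height and 6 mm of its centre, upright within 0.07 rad. The valve rests at 0.785 rad within 0.12 rad (45 degrees within about 7) (horizontal distance between probe_collar and cup_rim below 0.006 m and z of probe_collar in the frame of cup_rim between -0.004 and 0.004 m and angle between probe's own z axis and vertical below 0.07 rad and contact force between the fingers and probe below 0.1 N and linear speed of probe below 0.02 m/s and value of joint valve between 0.665 and 0.905 rad and velocity of joint valve between -0.05 and 0.05 rad/s); the robot touches nothing.
It fails at once if the valve is opened (past 0.35 rad) while the probe is not in the cup (value of joint valve above 0.35 rad and distance between probe_collar and cup_rim above 0.02 m).
It fails at once if the core (core_a) is moved by more than 20 mm or tipped (distance of core_a from where it was at the start of the episode above 0.02 m or angle between core_a's own z axis and vertical above 0.3 rad).
It fails at once if the core (core_b) is moved by more than 20 mm or tipped (distance of core_b from where it was at the start of the episode above 0.02 m or angle between core_b's own z axis and vertical above 0.3 rad).
It fails at once if the wash bottle (wash_bottle) is moved by more than 20 mm or tipped (distance of wash_bottle from where it was at the start of the episode above 0.02 m or angle between wash_bottle's own z axis and vertical above 0.3 rad).
It also fails if it takes over 51 s, if anything falls off the work surface, if the arm or the gripper's body presses on something with over 40 N, if the wrist force passes 120 N, or if a joint passes its speed limit or range.

## Working session

There is one attempt and no reset: what is moved stays moved. The work goes in short steps, Python scripts to look and compute and a tool call to move; the robot and the scene stay as the last step left them, time stands still between calls to the robot, and variables do not carry over. Pictures are saved under pics/ and viewed, about 8 in all and at most 12, crops included, and the job is handed in when it is done.

Besides the shell and the picture viewer there is one more tool, called after "Request:" by a JSON object that holds its "op" and its "data". step_arm: Moves the arm, as the interface text tells. Its arguments: {"type":"object","properties":{"increments":{"type":"array","items":{"type":"object","properties":{"tx":{"type":"number"},"ty":{"type":"number"},"tz":{"type":"number"},"ax":{"type":"number"},"ay":{"type":"number"},"az":{"type":"number"},"claw":{"type":"number"}}}},"newtons":{"type":"number"}},"required":["increments"]}

```bash
mkdir -p pics; ls
python3 - <<'E'
from plant import r, optics
import cv2,pickle,numpy as np
for n in ("side","top"):
    c=optics.capture(n); cv2.imwrite(f"pics/{n}0.png",c["image"]); pickle.dump(c,open(f"{n}0.pkl","wb"))
    print(n,c["fx"],c["cx"],c["cy"],np.round(c["R"],3).tolist(),np.round(c["t"],3),(c["depth"]>0).mean())
print(r.get_state())
E
```

```text
pics
side 542.2236428318357 269.38009426465715 215.12471619721143 [[-0.829, -0.56, 0.015], [-0.343, 0.485, -0.804], [0.443, -0.672, -0.594]] [0.443 0.232 0.995] 0.9962329931972789
top 390.8566223069056 277.6229663344059 203.8196137959531 [[0.025, -1.0, 0.016], [-0.996, -0.026, -0.082], [0.083, -0.014, -0.996]] [0.027 0.503 1.041] 0.9961607142857143
{'time_s': 0.1, 'joints': array([-5.38528954e+01,  2.05884074e+01,  6.38369856e-01, -1.63105582e-02,
       -7.01358918e+01, -1.65054781e+01]), 'qd': array([-0.03781764, -0.07394458,  0.15136322,  0.16222922,  0.01210141,
       -0.10723857]), 'joint_torque': array([-2.30363294e-03, -5.84160161e+01,  2.93748450e+01,  7.01563329e+00,
        1.00538073e-02, -7.33478873e-05]), 'tcp_pos': array([ 0.22670599, -0.63535392,  0.24470373]), 'eef_rot': array([ 1.79913255e+02, -9.71334610e-03, -1.60363920e+02]), 'contact_force': array([-0.26737741,  0.46422689, -0.17246677]), 'moment': array([-0.02731174,  0.00576397, -0.01776092]), 'gripper_width': 0.08745996375578606}
```

View pics/side0.png

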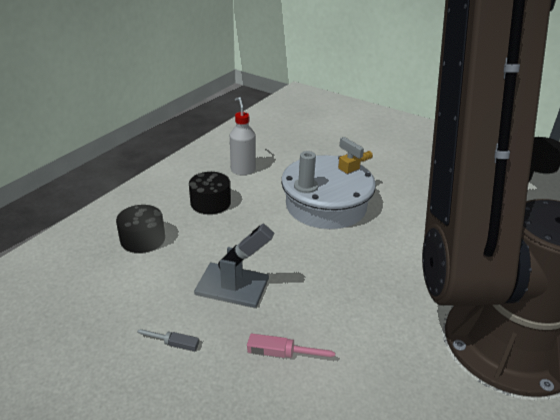

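View pics/top0.png

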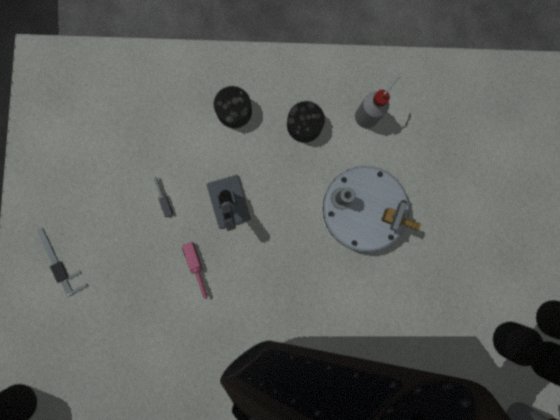

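The side view shows the probe leaning in its holder at about (250,245), the cup at (307,160) and the valve at (350,150). In the top view the holder is at (228,203), the vessel at (367,209), the cup rim at (347,194) and the T-handle at (402,215). Next I measure them using depth.

```bash
cat > h.py <<'E'
import numpy as np,pickle,cv2
def cloud(c):
    v,u=np.mgrid[0:420,0:560]; d=c["depth"]
    P=np.stack([(u-c["cx"])/c["fx"]*d,(v-c["cy"])/c["fy"]*d,d],-1)
    return (P-c["t"])@c["R"]   # R^T (p-t)
def ray(c,u,v,z):
    d=c["R"].T@np.array([(u-c["cx"])/c["fx"],(v-c["cy"])/c["fy"],1]); o=-c["R"].T@c["t"]
    return o+d*(z-o[2])/d[2]
def axis(P):
    m=P.mean(0); return m,np.linalg.svd(P-m,full_matrices=False)[2][0]
E
python3 - <<'E'
from h import *
np.set_printoptions(precision=4,suppress=True)
for n in ("top","side"):
    c=pickle.load(open(n+"0.pkl","rb")); W=cloud(c)
    print(n,"bench z",np.median(W[...,2][(abs(W[...,0]-.5)<.15)&(abs(W[...,1])<.3)]))
    box=(slice(160,260),slice(318,425)) if n=="top" else (slice(130,230),slice(275,385))
    Q=W[box].reshape(-1,3); z=Q[:,2]
    lid=Q[abs(z-.08)<.006]; (hx,hy),hr=cv2.minEnclosingCircle((lid[:,:2]*1000).astype(np.float32))
    print(" lid",len(lid),np.median(lid[:,2]),hx,hy,hr)
    rim=Q[(z>.158)&(z<.172)&(np.linalg.norm(Q[:,:2]-[hx/1000,hy/1000],axis=1)<.095)]
    print(" rim",len(rim),rim.mean(0),np.ptp(rim,axis=0))
    bar=Q[(z>.143)&(z<.158)&(Q[:,1]<hy/1000-.02)]
    if len(bar)>5:
        rc=cv2.minAreaRect((bar[:,:2]*1000).astype(np.float32)); m,a=axis(bar[:,:2]); print(" bar",len(bar),bar.mean(0),rc,np.degrees(np.arctan2(a[1],a[0])))
    br=cv2.inRange(cv2.cvtColor(c["image"],cv2.COLOR_BGR2HSV),(8,110,60),(30,255,255))>0
    B=W[br]; B=B[(B[:,2]>.08)&(B[:,2]<.13)&(B[:,0]>.3)]; print(" brass",len(B),B.mean(0),axis(B[:,:2])[1])
    box=(slice(165,240),slice(200,260)) if n=="top" else (slice(215,310),slice(185,285))
    Q=W[box].reshape(-1,3)
    H=Q[Q[:,2]>.115]; m,a=axis(H); a*=np.sign(a[2]); print(" probe",len(H),m,a,"tilt",np.degrees(np.arccos(a[2])),"az",np.degrees(np.arctan2(a[1],a[0])),"top",H[np.argmax(H@a)],np.ptp(H@a))
    pl=Q[abs(Q[:,2]-.014)<.005]; print(" plate",len(pl),cv2.minAreaRect((pl[:,:2]*1000).astype(np.float32)))
E
```

```text
top bench z 0.0017295396121018904
 lid 4843 0.08012653707496134 493.0738220214844 -187.4001922607422 111.25743865966797
 rim 145 [ 0.5167 -0.1212  0.1648] [0.0336 0.0332 0.01  ]
 bar 192 [ 0.4707 -0.2473  0.1518] ((470.83868408203125, -248.3899688720703), (14.81035041809082, 68.61080932617188), 70.75421142578125) 160.3292167332123
 brass 185 [ 0.4637 -0.2628  0.1102] [0.3316 0.9434]
 probe 277 [0.4563 0.1537 0.197 ] [-0.0529 -0.1124  0.9923] tilt 7.135571867187856 az -115.19270752699674 top [0.4143 0.0548 1.0784] 0.9735783139182922
 plate 1041 ((507.7215881347656, 176.11163330078125), (129.9740447998047, 90.23676300048828), 17.958541870117188)
side bench z 0.00018667840675384997
 lid 2920 0.07874363988330574 491.3424987792969 -183.8246612548828 111.48430633544922
 rim 124 [ 0.5141 -0.1173  0.1626] [0.0355 0.0386 0.0086]
 bar 150 [ 0.4676 -0.2429  0.1493] ((469.7878723144531, -244.64877319335938), (18.856773376464844, 72.45734405517578), 71.75987243652344) 162.2885359004871
 brass 359 [ 0.4624 -0.2466  0.1016] [0.3589 0.9334]
 probe 599 [0.427  0.2027 0.178 ] [-0.4485  0.6341  0.6299] tilt 50.959917595156 az 125.2694107804695 top [0.0053 0.8034 0.771 ] 1.0346460419896562
 plate 1661 ((504.91094970703125, 179.504150390625), (129.85519409179688, 92.71588897705078), 17.89082908630371)
```

Run:
```python
from h import *
np.set_printoptions(precision=4,suppress=True)
hx=np.array([.951,.309,0]);a0=np.array([-.5736*.951,-.5736*.309,.819]);c0=np.array([.487,.1718,.1])
lat=np.array([-.309,.951,0]); up=np.cross(lat,a0); up*=np.sign(up[2])
for n in ("top","side"):
    c=pickle.load(open(n+"0.pkl","rb")); Q=cloud(c).reshape(-1,3)
    d=Q-c0; s=d@a0; H=Q[(s>.014)&(s<.085)&(np.linalg.norm(d-np.outer(s,a0),axis=1)<.04)&(Q[:,2]>.08)]
    d=H-c0; s=d@a0; y=d@lat; w=d@up
    print(n,len(H),"s range",s.min(),s.max())
    for k in range(14,82,8):
        m=(s*1000>=k)&(s*1000<k+8)
        if m.sum()>3: print(k,m.sum(),"lat",np.percentile(y[m],[2,98]),"up",np.percentile(w[m],[2,50,98]))
i=pickle.load(open("side0.pkl","rb"))["image"][205:315,180:310]; j=pickle.load(open("top0.pkl","rb"))["image"][165:245,195:275]
f=lambda x:cv2.resize(x,(400,400),interpolation=cv2.INTER_CUBIC)
cv2.imwrite("pics/crop1.png",cv2.convertScaleAbs(np.hstack([f(i),f(j)]),alpha=1.8))
```

```text
top 257 s range 0.01482877838985052 0.08285642813468722
14 16 lat [-0.0132  0.0066] up [-0.0051  0.0117  0.0134]
22 20 lat [-0.0134  0.0058] up [-0.0108  0.0115  0.0133]
30 19 lat [-0.0129  0.0081] up [-0.0048  0.0106  0.0135]
38 20 lat [-0.0134  0.0058] up [-0.0066  0.0102  0.0113]
46 19 lat [-0.0134  0.0064] up [-0.0137  0.0098  0.0114]
54 17 lat [-0.0134  0.0073] up [-0.0107  0.0096  0.0114]
62 24 lat [-0.0133  0.0083] up [-0.0076  0.009   0.0119]
70 36 lat [-0.0132  0.0079] up [-0.0213  0.0066  0.0106]
78 86 lat [-0.0127  0.0074] up [-0.0189 -0.0041  0.0083]
side 603 s range 0.01404999680796258 0.08353249116015826
14 56 lat [-0.0065  0.0125] up [-0.0178 -0.0016  0.0112]
22 56 lat [-0.0039  0.0123] up [-0.018  -0.0013  0.0106]
30 61 lat [-0.0057  0.013 ] up [-0.0187 -0.0015  0.01  ]
38 62 lat [-0.0042  0.0122] up [-0.0197 -0.0036  0.0094]
46 57 lat [-0.0047  0.0126] up [-0.0199 -0.0039  0.0095]
54 56 lat [-0.0052  0.0128] up [-0.0215 -0.0044  0.009 ]
62 71 lat [-0.0078  0.0129] up [-0.0209 -0.0035  0.0088]
70 75 lat [-0.0082  0.0123] up [-0.0223 -0.0061  0.0083]
78 109 lat [-0.009   0.0111] up [-0.0221 -0.0067  0.0057]
```

View pics/crop1.png

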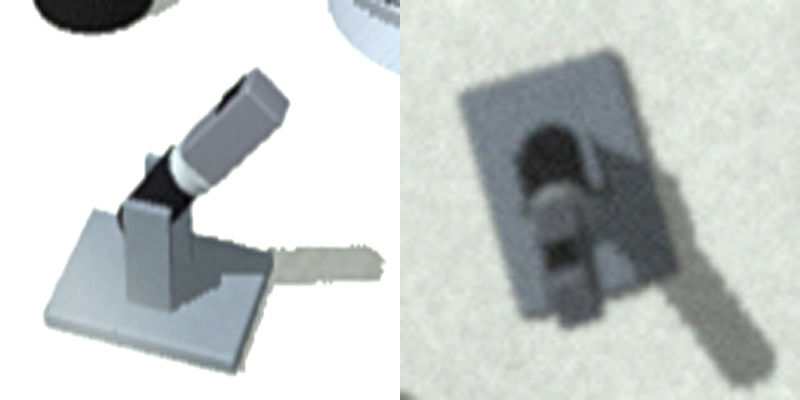

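The probe's wide (30 mm) side lies in the lean plane, and its 22 mm width is lateral, along azimuth 108°. The lean is about 38.6°. The grip point is about (0.454, 0.161, 0.140). I'll bring the arm over it, going round the base.

Request:
{"op": "step_arm", "data": {"increments": [{"tx": 22, "ty": 34, "tz": 8, "claw": 1}, {"tx": 22, "ty": 34, "tz": 8}, {"tx": 22, "ty": 34, "tz": 8}, {"tx": 22, "ty": 34, "tz": 8}, {"tx": 22, "ty": 34, "tz": 8}, {"tx": 22, "ty": 34, "tz": 8}, {"tx": 22, "ty": 34, "tz": 8}, {"tx": 22, "ty": 34, "tz": 8}, {"tx": 22, "ty": 34, "tz": 8}, {"tx": 22, "ty": 34, "tz": 8}]}}

```text
$.increments[0]: bad value
```

Request:
{"op": "step_arm", "data": {"increments": [{"ty": 38}, {"ty": 38}, {"ty": 38}, {"ty": 38}, {"ty": 38}, {"ty": 38}, {"ty": 38}, {"ty": 38}, {"ty": 38}, {"ty": 38}, {"ty": 38}, {"ty": 38}]}}

```text
$.increments[0]: bad value
```

Request:
{"op": "step_arm", "data": {"increments": [{"tx": 22, "ty": 34, "tz": 8, "ax": 0, "ay": 0, "az": 0, "claw": 1}, {"tx": 22, "ty": 34, "tz": 8, "ax": 0, "ay": 0, "az": 0, "claw": 1}, {"tx": 22, "ty": 34, "tz": 8, "ax": 0, "ay": 0, "az": 0, "claw": 1}, {"tx": 22, "ty": 34, "tz": 8, "ax": 0, "ay": 0, "az": 0, "claw": 1}, {"tx": 22, "ty": 34, "tz": 8, "ax": 0, "ay": 0, "az": 0, "claw": 1}, {"tx": 22, "ty": 34, "tz": 8, "ax": 0, "ay": 0, "az": 0, "claw": 1}, {"tx": 22, "ty": 34, "tz": 8, "ax": 0, "ay": 0, "az": 0, "claw": 1}, {"tx": 22, "ty": 34, "tz": 8, "ax": 0, "ay": 0, "az": 0, "claw": 1}, {"tx": 22, "ty": 34, "tz": 8, "ax": 0, "ay": 0, "az": 0, "claw": 1}, {"tx": 22, "ty": 34, "tz": 8, "ax": 0, "ay": 0, "az": 0, "claw": 1}]}}

```text
time_s: 1.1
tcp_pos: [0.4473, -0.2941, 0.3257]
eef_rot: [180.0, -0.0, -160.4]
contact_force: [0.7, -0.0, 0.2]
gripper_width: 0.0876
```

Request:
{"op": "step_arm", "data": {"increments": [{"tx": 0, "ty": 38, "tz": 0, "ax": 0, "ay": 0, "az": -1.6, "claw": 1}, {"tx": 0, "ty": 38, "tz": 0, "ax": 0, "ay": 0, "az": 0, "claw": 1}, {"tx": 0, "ty": 38, "tz": 0, "ax": 0, "ay": 0, "az": 0, "claw": 1}, {"tx": 0, "ty": 38, "tz": 0, "ax": 0, "ay": 0, "az": 0, "claw": 1}, {"tx": 0, "ty": 38, "tz": 0, "ax": 0, "ay": 0, "az": 0, "claw": 1}, {"tx": 0, "ty": 38, "tz": 0, "ax": 0, "ay": 0, "az": 0, "claw": 1}, {"tx": 0, "ty": 38, "tz": 0, "ax": 0, "ay": 0, "az": 0, "claw": 1}, {"tx": 0, "ty": 38, "tz": 0, "ax": 0, "ay": 0, "az": 0, "claw": 1}, {"tx": 0, "ty": 38, "tz": 0, "ax": 0, "ay": 0, "az": 0, "claw": 1}, {"tx": 0, "ty": 38, "tz": 0, "ax": 0, "ay": 0, "az": 0, "claw": 1}, {"tx": 0, "ty": 38, "tz": 0, "ax": 0, "ay": 0, "az": 0, "claw": 1}, {"tx": 0, "ty": 38, "tz": 0, "ax": 0, "ay": 0, "az": 0, "claw": 1}]}}

```text
time_s: 2.3
tcp_pos: [0.4463, 0.1618, 0.3255]
eef_rot: [180.0, -0.0, -161.9]
contact_force: [1.6, -0.3, -0.0]
gripper_width: 0.0877
```

Request:
{"op": "step_arm", "data": {"increments": [{"tx": 0, "ty": 0, "tz": -15, "ax": 2, "ay": -6.1, "az": 0, "claw": 1}, {"tx": 0, "ty": 0, "tz": -15, "ax": 2, "ay": -6.1, "az": 0, "claw": 1}, {"tx": 0, "ty": 0, "tz": -15, "ax": 2, "ay": -6.1, "az": 0, "claw": 1}, {"tx": 0, "ty": 0, "tz": -15, "ax": 2, "ay": -6.1, "az": 0, "claw": 1}, {"tx": 0, "ty": 0, "tz": 0, "ax": 2, "ay": -6.1, "az": 0, "claw": 1}, {"tx": 0, "ty": 0, "tz": 0, "ax": 2, "ay": -6.1, "az": 0, "claw": 1}, {"tx": 0, "ty": 0, "tz": 0, "ax": 0, "ay": 0, "az": 0, "claw": 1}]}}

```text
time_s: 3.0
tcp_pos: [0.4607, 0.1599, 0.2939]
eef_rot: [179.3, 36.4, -162.1]
contact_force: [0.4, -0.5, -1.2]
gripper_width: 0.0879
```

Run:
```python
from plant import r, optics
import cv2,pickle
from h import *
np.set_printoptions(precision=4,suppress=True)
s=r.get_state(); print(s["joints"],s["tcp_pos"],s["eef_rot"])
c=optics.capture("wrist"); pickle.dump(c,open("w1.pkl","wb")); cv2.imwrite("pics/w1.png",cv2.convertScaleAbs(c["image"],alpha=1.5))
```

```text
[  49.9184  -20.5458  -58.1658   43.0234  -26.4982 -156.4479] [0.4607 0.1599 0.2939] [ 179.3267   36.4175 -162.0605]
```

View pics/w1.png

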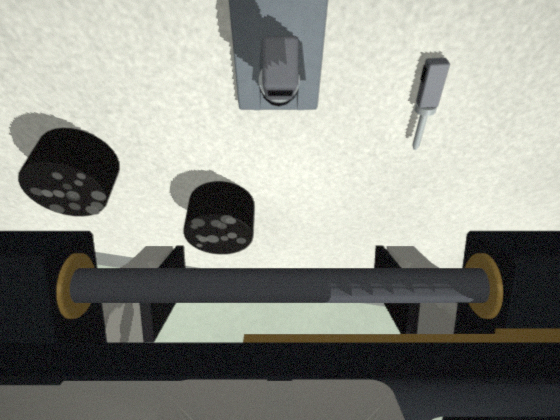

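Wrist view: the probe in its holder at (280,65), small grey decoy at (430,80), the cores at (70,170) and (220,215). A 38° tilt runs joint 3 into its limit, so I'll reduce the tilt to about 12° and grip the handle obliquely. The jaws still close across the 22 mm width.

Request:
{"op": "step_arm", "data": {"increments": [{"tx": 0, "ty": 0, "tz": 0, "ax": -2, "ay": 6.1, "az": 0, "claw": 1}, {"tx": 0, "ty": 0, "tz": 0, "ax": -2, "ay": 6.1, "az": 0, "claw": 1}, {"tx": 0, "ty": 0, "tz": 0, "ax": -2, "ay": 6.1, "az": 0, "claw": 1}, {"tx": 0, "ty": 0, "tz": 0, "ax": -2, "ay": 6.1, "az": 0, "claw": 1}, {"tx": 0, "ty": 0, "tz": 0, "ax": 0, "ay": 0, "az": 0, "claw": 1}]}}

```text
time_s: 3.55
tcp_pos: [0.4637, 0.1595, 0.2905]
eef_rot: [179.8, 11.2, -162.1]
contact_force: [0.1, 0.4, -0.2]
gripper_width: 0.0879
```

```bash
cat > probe.py <<'E'
from plant import r, optics
from h import *
np.set_printoptions(precision=4,suppress=True)
s=r.get_state(); print(s["joints"],s["tcp_pos"],s["eef_rot"])
c=optics.capture("wrist"); pickle.dump(c,open("w2.pkl","wb")); cv2.imwrite("pics/w2.png",cv2.convertScaleAbs(c["image"],alpha=1.5))
a0=np.array([-.593,-.193,.7815]);c0=np.array([.4828,.1705,.098]) 
lat=np.array([-.309,.951,0]); up=np.cross(lat,a0); up*=np.sign(up[2])
Q=cloud(c).reshape(-1,3)
pl=Q[(abs(Q[:,2]-.014)<.004)&(np.linalg.norm(Q[:,:2]-[.5,.17],axis=1)<.1)]; print("plate z",len(pl), pl[:,2].mean() if len(pl) else 0)
d=Q-c0; t=d@a0; m=(t>.014)&(t<.085)&(np.linalg.norm(d-np.outer(t,a0),axis=1)<.035)
d=d[m];t=t[m];y=d@lat;w=d@up; print(len(t),t.max())
for k in range(14,82,10):
    q=(t*1000>=k)&(t*1000<k+10)
    if q.sum()>3: print(k,q.sum(),"lat",np.percentile(y[q],[2,98]),"up",np.percentile(w[q],[2,50,98]))
E
python3 probe.py
```

```text
[  45.9628   -5.9804  -27.8798    5.9546  -58.2398 -120.7833] [0.4637 0.1595 0.2905] [ 179.7894   11.1936 -162.1417]
plate z 5096 0.01385971250453764
1932 0.08129144110307959
14 86 lat [-0.0124  0.0089] up [0.0147 0.0175 0.018 ]
24 101 lat [-0.0122  0.0078] up [0.016  0.0173 0.0179]
34 110 lat [-0.0126  0.0082] up [0.0146 0.0172 0.0177]
44 89 lat [-0.0125  0.0086] up [0.015  0.0175 0.0186]
54 124 lat [-0.0122  0.0083] up [0.0155 0.0182 0.0187]
64 189 lat [-0.0123  0.0083] up [0.0145 0.0176 0.0185]
74 1233 lat [-0.0126  0.0085] up [-0.0115  0.0038  0.0169]
```

Near check agrees: lean 38.6°, grip point (0.4533, 0.1588, 0.1418). Descending.

Request:
{"op": "step_arm", "data": {"increments": [{"tx": -10.4, "ty": -0.7, "tz": -20, "ax": 0, "ay": 0, "az": 0, "claw": 1}, {"tx": 0, "ty": 0, "tz": -30, "ax": 0, "ay": 0, "az": 0, "claw": 1}, {"tx": 0, "ty": 0, "tz": -30, "ax": 0, "ay": 0, "az": 0, "claw": 1}, {"tx": 0, "ty": 0, "tz": -25, "ax": 0, "ay": 0, "az": 0, "claw": 1}, {"tx": 0, "ty": 0, "tz": -25, "ax": 0, "ay": 0, "az": 0, "claw": 1}, {"tx": 0, "ty": 0, "tz": -18.5, "ax": 0, "ay": 0, "az": 0, "claw": 1}, {"tx": 0, "ty": 0, "tz": 0, "ax": 0, "ay": 0, "az": 0, "claw": 1}, {"tx": 0, "ty": 0, "tz": 0, "ax": 0, "ay": 0, "az": 0, "claw": 1}]}}

```text
time_s: 4.4
tcp_pos: [0.4512, 0.1562, 0.1428]
eef_rot: [179.9, 11.5, -162.1]
contact_force: [-0.1, 1.0, -0.1]
gripper_width: 0.0879
```

Request:
{"op": "step_arm", "data": {"increments": [{"tx": 2, "ty": 2.6, "tz": -1, "ax": 0, "ay": 0, "az": 0, "claw": 1}, {"tx": 0, "ty": 0, "tz": 0, "ax": 0, "ay": 0, "az": 0, "claw": 1}, {"tx": 0, "ty": 0, "tz": 0, "ax": 0, "ay": 0, "az": 0, "claw": -1}, {"tx": 0, "ty": 0, "tz": 0, "ax": 0, "ay": 0, "az": 0, "claw": -1}, {"tx": 0, "ty": 0, "tz": 0, "ax": 0, "ay": 0, "az": 0, "claw": -1}, {"tx": 0, "ty": 0, "tz": 0, "ax": 0, "ay": 0, "az": 0, "claw": -1}, {"tx": 0, "ty": 0, "tz": 0, "ax": 0, "ay": 0, "az": 0, "claw": -1}, {"tx": 0, "ty": 0, "tz": 0, "ax": 0, "ay": 0, "az": 0, "claw": -1}, {"tx": 0, "ty": 0, "tz": 0, "ax": 0, "ay": 0, "az": 0, "claw": -1}, {"tx": 0, "ty": 0, "tz": 0, "ax": 0, "ay": 0, "az": 0, "claw": -1}], "newtons": 50}}

```text
time_s: 5.4
tcp_pos: [0.454, 0.1593, 0.142]
eef_rot: [179.8, 11.6, -162.1]
contact_force: [0.6, 0.7, 0.1]
gripper_width: 0.0293
```

Request:
{"op": "step_arm", "data": {"increments": [{"tx": 0, "ty": 0, "tz": 0, "ax": 0, "ay": 0, "az": 0, "claw": -1}, {"tx": 0, "ty": 0, "tz": 0, "ax": 0, "ay": 0, "az": 0, "claw": -1}, {"tx": 0, "ty": 0, "tz": 0, "ax": 0, "ay": 0, "az": 0, "claw": -1}, {"tx": 0, "ty": 0, "tz": 0, "ax": 0, "ay": 0, "az": 0, "claw": -1}]}}

```text
time_s: 5.8
tcp_pos: [0.454, 0.1593, 0.142]
eef_rot: [179.8, 11.6, -162.1]
contact_force: [0.8, -0.9, 0.2]
gripper_width: 0.0218
```

Request:
{"op": "step_arm", "data": {"increments": [{"tx": -5, "ty": -1.6, "tz": 6.6, "ax": 0, "ay": 0, "az": 0, "claw": -1}, {"tx": -5, "ty": -1.6, "tz": 6.6, "ax": 0, "ay": 0, "az": 0, "claw": -1}, {"tx": -5, "ty": -1.6, "tz": 6.6, "ax": 0, "ay": 0, "az": 0, "claw": -1}, {"tx": -5, "ty": -1.6, "tz": 6.6, "ax": 0, "ay": 0, "az": 0, "claw": -1}, {"tx": 0, "ty": 0, "tz": 0, "ax": 0, "ay": 0, "az": 0, "claw": -1}]}}

```text
time_s: 6.3
tcp_pos: [0.4335, 0.1529, 0.1696]
eef_rot: [179.8, 11.7, -162.1]
contact_force: [-0.2, 0.1, -1.4]
gripper_width: 0.0216
```

```bash
python3 -c "
from plant import r
s=r.get_state();print(s['joints'],s['tcp_pos'],s['eef_rot'],s['contact_force'])"
```

```text
[  48.79298586   -3.28999175  -43.80124427    9.03984648  -39.66567922
 -127.36781065] [0.43351676 0.15289286 0.16955375] [ 179.75452373   11.67232993 -162.13049689] [-0.21939667  0.0664604  -1.39403087]
```

Request:
{"op": "step_arm", "data": {"increments": [{"tx": -5, "ty": -1.6, "tz": 6.6, "ax": 0, "ay": 0, "az": 0, "claw": -1}, {"tx": -5, "ty": -1.6, "tz": 6.6, "ax": 0, "ay": 0, "az": 0, "claw": -1}, {"tx": -5, "ty": -1.6, "tz": 6.6, "ax": 0, "ay": 0, "az": 0, "claw": -1}, {"tx": 0, "ty": 0, "tz": 0, "ax": 0, "ay": 0, "az": 0, "claw": -1}]}}

```text
time_s: 6.7
tcp_pos: [0.4187, 0.1482, 0.1892]
eef_rot: [179.8, 11.7, -162.1]
contact_force: [0.8, 0.5, -1.1]
gripper_width: 0.0217
```

```bash
python3 -c "
from plant import r
s=r.get_state();print(s['joints'],s['tcp_pos'],s['eef_rot'],s['contact_force'])"
```

```text
[  50.25027156   -6.51671928  -43.52359687    8.78782809  -43.31273756
 -128.24384495] [0.41872795 0.14819397 0.18924711] [ 179.76319481   11.66719019 -162.12766425] [ 0.82278457  0.47165613 -1.10264056]
```

Request:
{"op": "step_arm", "data": {"increments": [{"tx": -5, "ty": -1.6, "tz": 6.6, "ax": 0, "ay": 0, "az": 0, "claw": -1}, {"tx": -5, "ty": -1.6, "tz": 6.6, "ax": 0, "ay": 0, "az": 0, "claw": -1}, {"tx": -5, "ty": -1.6, "tz": 6.6, "ax": 0, "ay": 0, "az": 0, "claw": -1}, {"tx": -4, "ty": -1.3, "tz": 8, "ax": 0, "ay": 0, "az": 0, "claw": -1}, {"tx": 0, "ty": 0, "tz": 20, "ax": 0, "ay": 0, "az": 0, "claw": -1}, {"tx": 0, "ty": 0, "tz": 0, "ax": 0, "ay": 0, "az": 0, "claw": -1}]}}

```text
time_s: 7.3
tcp_pos: [0.4008, 0.143, 0.2389]
eef_rot: [179.7, 11.8, -162.1]
contact_force: [0.3, 0.8, -0.1]
gripper_width: 0.0217
```

```bash
python3 -c "
from plant import r
s=r.get_state();print(s['joints'],s['tcp_pos'],s['eef_rot'],s['contact_force'])"
```

```text
[  52.34678963  -11.90977246  -40.39065755    8.16719286  -51.84165701
 -128.93560016] [0.40079419 0.1430012  0.23890996] [ 179.70429225   11.82643132 -162.11176746] [ 0.26862364  0.76404743 -0.06201906]
```

Request:
{"op": "step_arm", "data": {"increments": [{"tx": 0, "ty": 0, "tz": 32, "ax": 0, "ay": 0, "az": 0, "claw": -1}, {"tx": 10, "ty": -10, "tz": 32, "ax": 0, "ay": 0, "az": 0, "claw": -1}, {"tx": 14, "ty": -28, "tz": 30, "ax": -2, "ay": 6.1, "az": 0, "claw": -1}, {"tx": 15, "ty": -28, "tz": 0, "ax": -2, "ay": 6.1, "az": 0, "claw": -1}, {"tx": 15, "ty": -28, "tz": 0, "ax": -2, "ay": 6.1, "az": 0, "claw": -1}, {"tx": 15, "ty": -28, "tz": 0, "ax": -2, "ay": 6.1, "az": 0, "claw": -1}, {"tx": 15, "ty": -28, "tz": 0, "ax": -2, "ay": 6.1, "az": 0, "claw": -1}, {"tx": 15, "ty": -28, "tz": 0, "ax": -2, "ay": 6.1, "az": 0, "claw": -1}, {"tx": 15, "ty": -28, "tz": 0, "ax": 0, "ay": 0, "az": 0, "claw": -1}, {"tx": 0, "ty": -28, "tz": 0, "ax": 0, "ay": 0, "az": 0, "claw": -1}, {"tx": 0, "ty": -27, "tz": 0, "ax": 0, "ay": 0, "az": 0, "claw": -1}, {"tx": 0, "ty": 0, "tz": 0, "ax": 0, "ay": 0, "az": 0, "claw": -1}]}}

```text
time_s: 8.5
tcp_pos: [0.5137, -0.1214, 0.3291]
eef_rot: [-180.0, -27.0, -162.3]
contact_force: [0.1, 0.4, -0.0]
gripper_width: 0.0218
```

```bash
cat > chk.py <<'E'
from plant import r, optics
from h import *
import sys
np.set_printoptions(precision=4,suppress=True)
s=r.get_state(); T=s["tcp_pos"]; print(s["joints"],T,s["eef_rot"])
ims=[]
for n in ("side","top"):
    c=optics.capture(n); ims.append(c["image"]); pickle.dump(c,open(n+sys.argv[1]+".pkl","wb")); W=cloud(c).reshape(-1,3)
    S=W[(np.linalg.norm(W[:,:2]-T[:2],axis=1)<.03)&(W[:,2]<T[2]-.058)&(W[:,2]>T[2]-.125)&(W[:,2]>.168)]
    print(n,"stem pts",len(S), S.mean(0) if len(S) else "")
    if len(S)>20:
        m,a=axis(S); a*=np.sign(a[2]); print("  axis",a)
        for z in np.arange(S[:,2].min(),S[:,2].max(),.01):
            q=S[abs(S[:,2]-z-.005)<.005]; print("  ",z+.005,len(q),q.mean(0) if len(q) else "")
cv2.imwrite(f"pics/c{sys.argv[1]}.png",cv2.convertScaleAbs(np.hstack([cv2.resize(ims[0][40:240,200:420],(440,400)),cv2.resize(ims[1][100:300,270:450],(360,400))]),alpha=1.5))
E
python3 chk.py A
```

```text
[  10.4138   19.1024    2.9127    3.3754 -100.6434  -82.9113] [ 0.5137 -0.1214  0.3291] [-179.9714  -27.0401 -162.3364]
side stem pts 146 [ 0.5109 -0.1168  0.2381]
  axis [-0.0113 -0.004   0.9999]
   0.20962007066866117 19 [ 0.5115 -0.1172  0.2102]
   0.21962007066866118 20 [ 0.5107 -0.1156  0.2201]
   0.2296200706686612 24 [ 0.5114 -0.1168  0.2297]
   0.2396200706686612 25 [ 0.5109 -0.1171  0.2396]
   0.2496200706686612 22 [ 0.5108 -0.1169  0.2501]
   0.2596200706686612 23 [ 0.5105 -0.1169  0.2595]
   0.2696200706686612 12 [ 0.5108 -0.1168  0.2663]
top stem pts 2 [ 0.5099 -0.1169  0.2141]
```

View pics/cA.png

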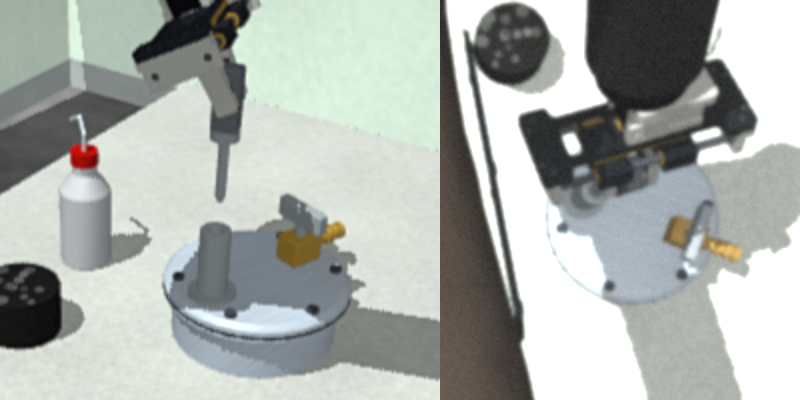

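The side crop shows the probe upright at (220,150), right above the cup mouth at (215,228). The top crop has the gripper covering the cup. I'll refine the cup axis against the stem.

```bash
cat > cup.py <<'E'
from plant import r, optics
from h import *
from scipy.optimize import least_squares
np.set_printoptions(precision=4,suppress=True)
def circ(P,R): 
    f=lambda p:np.linalg.norm(P-p,axis=1)-R
    s=least_squares(f,P.mean(0)+PUSH*R*.7,loss="soft_l1",f_scale=.001); return s.x,np.median(abs(s.fun))
c=pickle.load(open("sideA.pkl","rb")); W=cloud(c).reshape(-1,3); PUSH=np.array([.485,-.874])
near=lambda W,a,b,rad:W[(np.linalg.norm(W[:,:2]-[.515,-.119],axis=1)<rad)&(W[:,2]>a)&(W[:,2]<b)]
print("side stem",circ(near(W,.208,.266,.02)[:,:2],.006)); P=near(W,.105,.158,.026); print("side cup",len(P),circ(P[:,:2],.018))
w=optics.capture("wrist"); pickle.dump(w,open("wA.pkl","wb")); W=cloud(w).reshape(-1,3)
P=near(W,.160,.171,.026); print("wrist rim",len(P)); 
if len(P)>10: print(P.mean(0),cv2.minEnclosingCircle((P[:,:2]*1000).astype(np.float32)))
o=-w["R"].T@w["t"]; print("wrist cam",o)
S=near(W,.205,.27,.025); print("wrist stem",len(S)); PUSH=(np.array([.515,-.12])-o[:2]); PUSH/=np.linalg.norm(PUSH)
if len(S)>20: print(circ(S[:,:2],.006))
P=near(W,.1,.158,.026); print("wrist wall",len(P), circ(P[:,:2],.018) if len(P)>20 else "")
cv2.imwrite("pics/wA.png",cv2.convertScaleAbs(w["image"],alpha=1.5))
E
python3 cup.py
```

```text
side stem (array([ 0.5128, -0.1208]), np.float64(0.0008422609039260695))
side cup 325 (array([ 0.516 , -0.1207]), np.float64(0.0009864635381112777))
wrist rim 0
wrist cam [ 0.5194 -0.1182  0.4832]
wrist stem 0
wrist wall 0
```

View pics/wA.png

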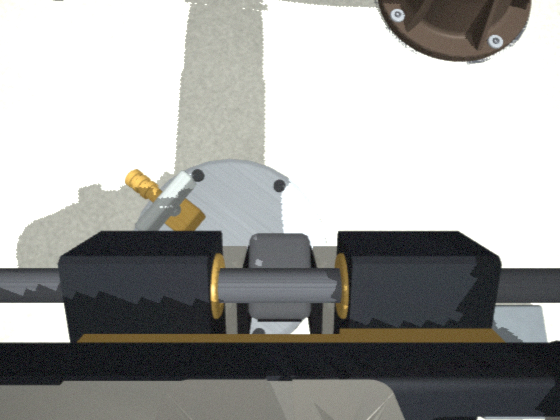

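Side view gives the cup axis at +3 mm in x from the stem. I'll correct and lower gently.

Request:
{"op": "step_arm", "data": {"increments": [{"tx": 3, "ty": 0, "tz": -10, "ax": 0, "ay": 0, "az": 0, "claw": -1}, {"tx": 0, "ty": 0, "tz": -10, "ax": 0, "ay": 0, "az": 0, "claw": -1}, {"tx": 0, "ty": 0, "tz": -8, "ax": 0, "ay": 0, "az": 0, "claw": -1}, {"tx": 0, "ty": 0, "tz": -6, "ax": 0, "ay": 0, "az": 0, "claw": -1}, {"tx": 0, "ty": 0, "tz": -6, "ax": 0, "ay": 0, "az": 0, "claw": -1}, {"tx": 0, "ty": 0, "tz": -6, "ax": 0, "ay": 0, "az": 0, "claw": -1}, {"tx": 0, "ty": 0, "tz": 0, "ax": 0, "ay": 0, "az": 0, "claw": -1}]}}

```text
time_s: 9.35
tcp_pos: [0.5165, -0.1193, 0.2832]
eef_rot: [-180.0, -27.0, -162.2]
contact_force: [-1.0, -1.8, -3.1]
gripper_width: 0.0213
```

Request:
{"op": "step_arm", "data": {"increments": [{"tx": 0, "ty": -1.7, "tz": 0, "ax": 0, "ay": 0, "az": 0, "claw": -1}, {"tx": 0, "ty": 0, "tz": -6, "ax": 0, "ay": 0, "az": 0, "claw": -1}, {"tx": 0, "ty": 0, "tz": -6, "ax": 0, "ay": 0, "az": 0, "claw": -1}, {"tx": 0, "ty": 0, "tz": -6, "ax": 0, "ay": 0, "az": 0, "claw": -1}, {"tx": 0, "ty": 0, "tz": 0, "ax": 0, "ay": 0, "az": 0, "claw": -1}]}}

```text
time_s: 9.85
tcp_pos: [0.5166, -0.1206, 0.2649]
eef_rot: [180.0, -27.0, -162.2]
contact_force: [-0.6, 0.0, -1.2]
gripper_width: 0.0215
```

Going in freely (tip about 28 mm deep, force near zero). Continuing.

Request:
{"op": "step_arm", "data": {"increments": [{"tx": 0, "ty": 0, "tz": -7, "ax": 0, "ay": 0, "az": 0, "claw": -1}, {"tx": 0, "ty": 0, "tz": -7, "ax": 0, "ay": 0, "az": 0, "claw": -1}, {"tx": 0, "ty": 0, "tz": -7, "ax": 0, "ay": 0, "az": 0, "claw": -1}, {"tx": 0, "ty": 0, "tz": -7, "ax": 0, "ay": 0, "az": 0, "claw": -1}, {"tx": 0, "ty": 0, "tz": -7, "ax": 0, "ay": 0, "az": 0, "claw": -1}, {"tx": 0, "ty": 0, "tz": 0, "ax": 0, "ay": 0, "az": 0, "claw": -1}]}}

```text
time_s: 10.45
tcp_pos: [0.5164, -0.1207, 0.2298]
eef_rot: [180.0, -27.0, -162.2]
contact_force: [0.3, -0.1, -1.6]
gripper_width: 0.0216
```

Request:
{"op": "step_arm", "data": {"increments": [{"tx": 0, "ty": 0, "tz": -4, "ax": 0, "ay": 0, "az": 0, "claw": -1}, {"tx": 0, "ty": 0, "tz": -3, "ax": 0, "ay": 0, "az": 0, "claw": -1}, {"tx": 0, "ty": 0, "tz": -2, "ax": 0, "ay": 0, "az": 0, "claw": -1}, {"tx": 0, "ty": 0, "tz": -1, "ax": 0, "ay": 0, "az": 0, "claw": -1}, {"tx": 0, "ty": 0, "tz": 0, "ax": 0, "ay": 0, "az": 0, "claw": -1}]}}

```text
time_s: 10.95
tcp_pos: [0.5169, -0.1207, 0.2209]
eef_rot: [-180.0, -26.9, -162.2]
contact_force: [0.3, 0.5, -0.5]
gripper_width: 0.0216
```

Request:
{"op": "step_arm", "data": {"increments": [{"tx": 0, "ty": 0, "tz": -1, "ax": 0, "ay": 0, "az": 0, "claw": -1}, {"tx": 0, "ty": 0, "tz": -1, "ax": 0, "ay": 0, "az": 0, "claw": -1}, {"tx": 0, "ty": 0, "tz": -1, "ax": 0, "ay": 0, "az": 0, "claw": -1}, {"tx": 0, "ty": 0, "tz": 0, "ax": 0, "ay": 0, "az": 0, "claw": -1}, {"tx": 0, "ty": 0, "tz": 0, "ax": 0, "ay": 0, "az": 0, "claw": -1}]}}

```text
time_s: 11.45
tcp_pos: [0.517, -0.1207, 0.2187]
eef_rot: [-180.0, -26.9, -162.2]
contact_force: [-0.3, 2.3, 5.2]
gripper_width: 0.0214
```

Collar contact (5 N up at z = 0.2187, expected 0.218). Releasing.

Request:
{"op": "step_arm", "data": {"increments": [{"tx": 0, "ty": 0, "tz": 0, "ax": 0, "ay": 0, "az": 0, "claw": 0.3}, {"tx": 0, "ty": 0, "tz": 0, "ax": 0, "ay": 0, "az": 0, "claw": 0.3}, {"tx": 0, "ty": 0, "tz": 0, "ax": 0, "ay": 0, "az": 0, "claw": 0.3}, {"tx": 0, "ty": 0, "tz": 0, "ax": 0, "ay": 0, "az": 0, "claw": 0.3}, {"tx": 0, "ty": 0, "tz": 0, "ax": 0, "ay": 0, "az": 0, "claw": 0.3}, {"tx": 0, "ty": 0, "tz": 0, "ax": 0, "ay": 0, "az": 0, "claw": 0.3}, {"tx": 0, "ty": 0, "tz": 0, "ax": 0, "ay": 0, "az": 0, "claw": 0.3}, {"tx": 0, "ty": 0, "tz": 0, "ax": 0, "ay": 0, "az": 0, "claw": 0.3}]}}

```text
time_s: 12.25
tcp_pos: [0.517, -0.1207, 0.218]
eef_rot: [-180.0, -26.9, -162.2]
contact_force: [0.4, -0.2, 0.4]
gripper_width: 0.0571
```

Request:
{"op": "step_arm", "data": {"increments": [{"tx": 0, "ty": 0, "tz": 8, "ax": 0, "ay": 0, "az": 0, "claw": 0.3}, {"tx": 0, "ty": 0, "tz": 15, "ax": 0, "ay": 0, "az": 0, "claw": 0.3}, {"tx": 0, "ty": 0, "tz": 25, "ax": 0, "ay": 0, "az": 0, "claw": 0.3}, {"tx": 0, "ty": 0, "tz": 25, "ax": 0, "ay": 0, "az": 0, "claw": 0.3}, {"tx": 0, "ty": 0, "tz": 25, "ax": 0, "ay": 0, "az": 0, "claw": 0.3}, {"tx": 0, "ty": 0, "tz": 0, "ax": 0, "ay": 0, "az": 0, "claw": 0.3}]}}

```text
time_s: 12.85
tcp_pos: [0.5183, -0.121, 0.3208]
eef_rot: [-179.8, -26.5, -162.2]
contact_force: [0.5, 0.3, 0.2]
gripper_width: 0.057
```

Released and clear. Moving over the valve, tool vertical with the jaws across the bar.

Request:
{"op": "step_arm", "data": {"increments": [{"tx": -9.4, "ty": -25.4, "tz": 0, "ax": 2.05, "ay": -6.3, "az": 0, "claw": 0.3}, {"tx": -9.4, "ty": -25.4, "tz": 0, "ax": 2.05, "ay": -6.3, "az": 0, "claw": 0.3}, {"tx": -9.4, "ty": -25.4, "tz": 0, "ax": 2.05, "ay": -6.3, "az": 0, "claw": 0.3}, {"tx": -9.4, "ty": -25.4, "tz": 0, "ax": 2.05, "ay": -6.3, "az": 0, "claw": 0.3}, {"tx": -9.4, "ty": -25.4, "tz": 0, "ax": 0, "ay": 0, "az": -7.5, "claw": 0.3}, {"tx": 0, "ty": 0, "tz": 0, "ax": 0, "ay": 0, "az": -7.5, "claw": 0.3}, {"tx": 0, "ty": 0, "tz": 0, "ax": 0, "ay": 0, "az": -7.5, "claw": 0.3}, {"tx": 0, "ty": 0, "tz": 0, "ax": 0, "ay": 0, "az": -7.5, "claw": 0.3}, {"tx": 0, "ty": 0, "tz": 0, "ax": 0, "ay": 0, "az": -7.5, "claw": 0.3}, {"tx": 0, "ty": 0, "tz": 0, "ax": 0, "ay": 0, "az": 0, "claw": 0.3}]}}

```text
time_s: 13.85
tcp_pos: [0.4698, -0.2478, 0.3167]
eef_rot: [179.9, -0.4, 160.2]
contact_force: [0.4, -0.4, -0.2]
gripper_width: 0.0568
```

```bash
cat > v.py <<'E'
from plant import r, optics
from h import *
import sys
np.set_printoptions(precision=4,suppress=True)
s=r.get_state(); print(s["joints"],s["tcp_pos"],s["eef_rot"])
for n in ("side","top","wrist"):
    c=optics.capture(n); W=cloud(c).reshape(-1,3)
    if n=="side": cv2.imwrite(f"pics/v{sys.argv[1]}.png",cv2.convertScaleAbs(cv2.resize(c["image"][60:240,230:430],(600,540)),alpha=1.5))
    B=W[(np.linalg.norm(W[:,:2]-[.471,-.247],axis=1)<.045)&(W[:,2]>.146)&(W[:,2]<.157)]
    if len(B)>30: a=axis(B[:,:2])[1]; print(n,"bar",len(B),cv2.minAreaRect((B[:,:2]*1000).astype(np.float32)),np.degrees(np.arctan2(a[1],a[0])))
    P=W[(np.linalg.norm(W[:,:2]-[.516,-.12],axis=1)<.03)&(W[:,2]>.18)&(W[:,2]<.25)]
    if len(P)>30: print(n,"probe",len(P),P.mean(0),P[:,2].max(),axis(P)[1])
E
python3 v.py 1
```

```text
[  -6.7578    4.8468  -10.4017   -0.1678  -75.1097 -102.9605] [ 0.4698 -0.2478  0.3167] [179.9226  -0.3854 160.2383]
side bar 123 ((469.08123779296875, -245.469482421875), (18.385971069335938, 70.4963607788086), 69.38089752197266) 161.00594409193482
side probe 452 [ 0.5121 -0.1119  0.2165] 0.24588546807740363 [-0.0406  0.0679 -0.9969]
wrist bar 1283 ((470.4354248046875, -248.5908660888672), (13.610068321228027, 68.88323211669922), 70.87286376953125) -19.005180803400265
wrist probe 2495 [ 0.5067 -0.1264  0.2222] 0.24712724886811321 [-0.0174  0.1053  0.9943]
```

View pics/v1.png

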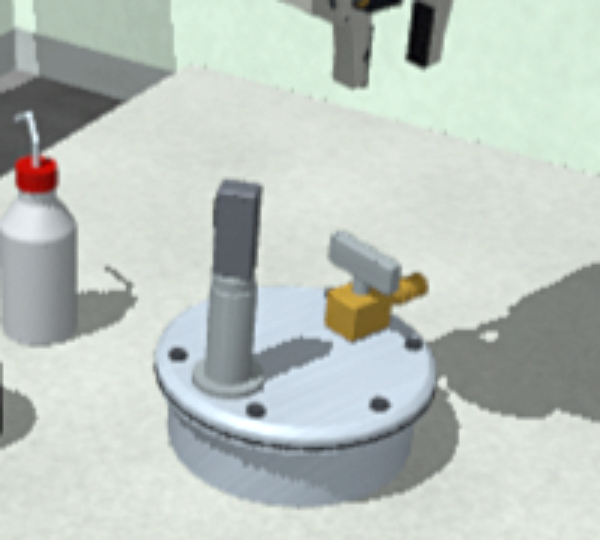

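The probe is home in the cup (top at 0.246 m, expected 0.245) and the collar sits flat at (233,280). The valve is still shut, with its bar at −19.2° and centred at (0.4705, −0.2484). Descending on the bar.

Request:
{"op": "step_arm", "data": {"increments": [{"tx": 0.8, "ty": -0.5, "tz": -40, "ax": 0, "ay": 0, "az": 0.5, "claw": 0.3}, {"tx": 0, "ty": 0, "tz": -40, "ax": 0, "ay": 0, "az": 0, "claw": 0.3}, {"tx": 0, "ty": 0, "tz": -35, "ax": 0, "ay": 0, "az": 0, "claw": 0.3}, {"tx": 0, "ty": 0, "tz": -25, "ax": 0, "ay": 0, "az": 0, "claw": 0.3}, {"tx": 0, "ty": 0, "tz": -18, "ax": 0, "ay": 0, "az": 0, "claw": 0.3}, {"tx": 0, "ty": 0, "tz": -12, "ax": 0, "ay": 0, "az": 0, "claw": 0.3}, {"tx": 0, "ty": 0, "tz": 0, "ax": 0, "ay": 0, "az": 0, "claw": 0.3}, {"tx": 0, "ty": 0, "tz": 0, "ax": 0, "ay": 0, "az": 0, "claw": 0.3}]}}

```text
time_s: 14.8
tcp_pos: [0.4713, -0.2484, 0.1467]
eef_rot: [179.9, -0.4, 160.9]
contact_force: [0.8, -0.1, 0.2]
gripper_width: 0.0568
```

Request:
{"op": "step_arm", "data": {"increments": [{"tx": 0, "ty": 0, "tz": 0, "ax": 0, "ay": 0, "az": 0, "claw": -1}, {"tx": 0, "ty": 0, "tz": 0, "ax": 0, "ay": 0, "az": 0, "claw": -1}, {"tx": 0, "ty": 0, "tz": 0, "ax": 0, "ay": 0, "az": 0, "claw": -1}, {"tx": 0, "ty": 0, "tz": 0, "ax": 0, "ay": 0, "az": 0, "claw": -1}, {"tx": 0, "ty": 0, "tz": 0, "ax": 0, "ay": 0, "az": 0, "claw": -1}, {"tx": 0, "ty": 0, "tz": 0, "ax": 0, "ay": 0, "az": 0, "claw": -1}, {"tx": 0, "ty": 0, "tz": 0, "ax": 0, "ay": 0, "az": 0, "claw": -1}, {"tx": 0, "ty": 0, "tz": 0, "ax": 0, "ay": 0, "az": 0, "claw": -1}, {"tx": 0, "ty": 0, "tz": 0, "ax": 0, "ay": 0, "az": 0, "claw": -1}, {"tx": 0, "ty": 0, "tz": 0, "ax": 0, "ay": 0, "az": 0, "claw": -1}], "newtons": 40}}

```text
time_s: 15.8
tcp_pos: [0.4705, -0.2487, 0.1461]
eef_rot: [180.0, -0.4, 160.9]
contact_force: [-1.1, -4.7, 0.9]
gripper_width: 0.0138
```

Request:
{"op": "step_arm", "data": {"increments": [{"tx": 0, "ty": 0, "tz": 0, "ax": 0, "ay": 0, "az": 5.5, "claw": -1}, {"tx": 0, "ty": 0, "tz": 0, "ax": 0, "ay": 0, "az": 5.5, "claw": -1}, {"tx": 0, "ty": 0, "tz": 0, "ax": 0, "ay": 0, "az": 5.5, "claw": -1}, {"tx": 0, "ty": 0, "tz": 0, "ax": 0, "ay": 0, "az": 5.5, "claw": -1}, {"tx": 0, "ty": 0, "tz": 0, "ax": 0, "ay": 0, "az": 5.5, "claw": -1}, {"tx": 0, "ty": 0, "tz": 0, "ax": 0, "ay": 0, "az": 5.5, "claw": -1}, {"tx": 0, "ty": 0, "tz": 0, "ax": 0, "ay": 0, "az": 5.5, "claw": -1}, {"tx": 0, "ty": 0, "tz": 0, "ax": 0, "ay": 0, "az": 5.8, "claw": -1}, {"tx": 0, "ty": 0, "tz": 0, "ax": 0, "ay": 0, "az": 0, "claw": -1}, {"tx": 0, "ty": 0, "tz": 0, "ax": 0, "ay": 0, "az": 0, "claw": -1}]}}

```text
time_s: 16.8
tcp_pos: [0.4706, -0.2484, 0.1461]
eef_rot: [179.9, -0.5, -155.0]
contact_force: [-2.4, -3.2, 2.2]
gripper_width: 0.0136
```

Tool now at −155.0°, equivalent to +25.0°. Opening, retreating and checking.

Request:
{"op": "step_arm", "data": {"increments": [{"tx": 0, "ty": 0, "tz": 0, "ax": 0, "ay": 0, "az": 0, "claw": 0.3}, {"tx": 0, "ty": 0, "tz": 0, "ax": 0, "ay": 0, "az": 0, "claw": 0.3}, {"tx": 0, "ty": 0, "tz": 0, "ax": 0, "ay": 0, "az": 0, "claw": 0.3}, {"tx": 0, "ty": 0, "tz": 0, "ax": 0, "ay": 0, "az": 0, "claw": 0.3}, {"tx": 0, "ty": 0, "tz": 0, "ax": 0, "ay": 0, "az": 0, "claw": 0.3}, {"tx": 0, "ty": 0, "tz": 0, "ax": 0, "ay": 0, "az": 0, "claw": 0.3}, {"tx": 0, "ty": 0, "tz": 0, "ax": 0, "ay": 0, "az": 0, "claw": 0.3}, {"tx": 0, "ty": 0, "tz": 10, "ax": 0, "ay": 0, "az": 0, "claw": 0.3}, {"tx": 0, "ty": 0, "tz": 25, "ax": 0, "ay": 0, "az": 0, "claw": 0.3}, {"tx": 0, "ty": 0, "tz": 40, "ax": 0, "ay": 0, "az": 0, "claw": 0.3}, {"tx": 0, "ty": 0, "tz": 45, "ax": 0, "ay": 0, "az": 0, "claw": 0.3}, {"tx": 0, "ty": 0, "tz": 45, "ax": 0, "ay": 0, "az": 0, "claw": 0.3}]}}

```text
time_s: 18.0
tcp_pos: [0.4703, -0.2482, 0.3136]
eef_rot: [179.9, -0.4, -154.8]
contact_force: [1.0, -0.5, -1.0]
gripper_width: 0.0569
```

Request:
{"op": "step_arm", "data": {"increments": [{"tx": 0, "ty": 0, "tz": 10, "ax": 0, "ay": 0, "az": 0, "claw": 0.3}, {"tx": 0, "ty": 0, "tz": 0, "ax": 0, "ay": 0, "az": 0, "claw": 0.3}, {"tx": 0, "ty": 0, "tz": 0, "ax": 0, "ay": 0, "az": 0, "claw": 0.3}, {"tx": 0, "ty": 0, "tz": 0, "ax": 0, "ay": 0, "az": 0, "claw": 0.3}]}}

```text
time_s: 18.4
tcp_pos: [0.4701, -0.248, 0.3196]
eef_rot: [179.8, -0.5, -154.9]
contact_force: [0.1, 0.2, 0.2]
gripper_width: 0.0569
```

```bash
python3 v.py 2
```

```text
[ -6.5547   4.8428 -10.1668   0.15   -75.5271 -58.3367] [ 0.4701 -0.248   0.3196] [ 179.8415   -0.5329 -154.8525]
side bar 132 ((468.877685546875, -245.8228302001953), (68.70368957519531, 20.536611557006836), 29.24445915222168) -153.5627062564235
side probe 449 [ 0.5122 -0.1121  0.2165] 0.24600982289999548 [-0.0365  0.0688 -0.997 ]
wrist bar 1260 ((470.6546936035156, -248.89627075195312), (69.461181640625, 13.2973051071167), 25.102556228637695) 25.090329754214142
```

View pics/v2.png

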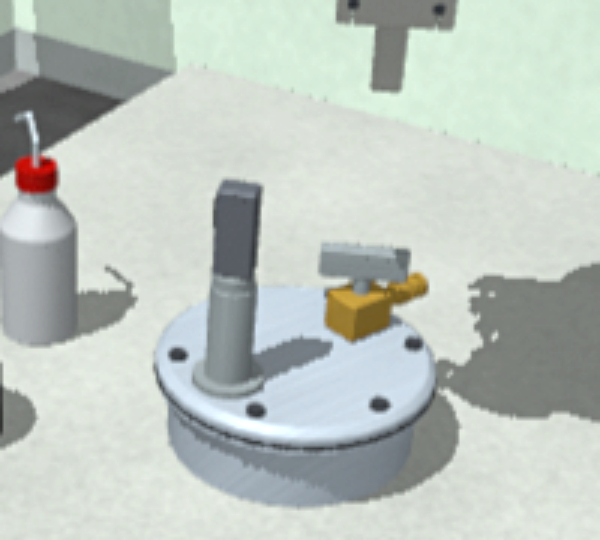

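The bar is at 25.1°, which is 44.8° from shut (vessel yaw about −19.8°). The probe is unchanged and home, with its top at 0.246 m, and the robot is clear. Handing in.

```bash
python3 -c "
from plant import r
print(r.close_job())"
```

```text
the job is handed in; nothing more can be done
None
```

I stood the probe fully home in the cup and let go of it. Only then did I turn the valve counter-clockwise to about 44.8° and hand the job in at about 18.6 s. The hand-in gave no verdict.

**Last checks**
- **Probe:** its top was at 0.246 m (0.245 m expected when home). When I lowered it, it touched with about 5 N at the expected height. It did not move between the views before and after the valve turn, and it looks upright. My depth fit to the handle came out about 4° off vertical, but it only saw the near faces, so I don't trust it; I took no cleaner tilt reading once the probe was in the cup.
- **Valve:** the wrist camera put the bar at 25.1°, against about −19.8° for shut, so it is well inside the ±7°. The coarser side view read 26.4° by the same fit, and its outline box read 29.2°, which would be about 49° open.
- **Robot:** at the end the gripper was open, well above everything, with no contact force.
- **Cores and wash bottle:** the arm stayed clear of them. I did not measure their positions again at the end.

**Change of plan:** gripping in line with the handle, at about 38° tilt, ran joint 3 into its limit. I gripped the handle with the tool tilted about 12° instead.

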